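Draw the small knife from the block and hold it ready over the lemon

TASK

Draw the small knife (the one with the shortest handle) out of the knife block, straight along its slot and gently, so that the blade is never forced against the wood, and hold it ready to halve the lemon on the chopping board crosswise: blade level with the edge down, the middle of the blade straight across the middle of the lemon, a finger's breadth or two above the peel. Do not touch the lemon, leave the other knives in the block and everything else where it is, and finish while still holding the knife there.

Things in the scene. Friction and masses are not known exactly. Their poses are not given: they have to be found in the camera images.
- knife_block: Fixed wooden knife block, 160 mm wide (y), 148 mm deep (x), 146 mm high. Origin: centre of its underside; z up; handles stick out on its -x side. Its sloping face looks up and forward at 45 degrees. Three equal slots, 56 mm apart in y, go in square to that face: down and back along (0.707, 0, -0.707) of the block. Which knife is in which slot varies.
- slot_mouth (a point): Mouth of the middle slot, at the middle of the slot's height on the sloping face, block frame (-51, 0, 119) mm; the other two are 56 mm to either side. Each slot is 7 mm wide, 32 mm high and 128 mm deep.
- small_knife: Small knife, loose in a slot at 45 degrees, edge on the slot's floor, bolster against the block's face. Black handle with steel bolster, 88 mm long together, flat sides 17 mm apart, 25 mm high; blade 105 long, 24 high, 2.5 mm thick; 0.11 kg, balanced near the bolster. Origin: bolster's front face, half-way up the blade. x along the blade to the point, z from edge to spine, y across the flat.
- handle_mid (a point): Middle of the small knife's handle, 50 mm behind its origin (knife frame (-50, 0, 0) mm): the place to grip, across the flat sides.
- blade_edge (a point): Point on the small knife's cutting edge at the middle of the blade, knife frame (50, 0, -12) mm.
- knife_tip (a point): Point of the small knife's blade, knife frame (105, 0, 7) mm.
- long_knife_a: One of the two long-handled knives in the block (handle with bolster 116 mm, blade 118 mm, otherwise like the small one, same frame); its handle end stands 0.21 m above the worktop. To be left alone.
- long_knife_b: The other long-handled knife, the same. To be left alone.
- lemon: Loose lemon lying on the board, 78 mm long along its own x, 55 mm across, 56 mm high. Origin: centre of its underside, on the board's top; z up. Its yaw varies.
- board: Fixed wooden chopping board, 240 (x) by 340 (y) by 22 mm high, on the worktop. Origin: centre of its underside, so its top is at z = 22 mm. A wall cabinet with a microwave hangs left of the board: x above 0.50, y above 0.24, z above 0.59 m; keep the arm clear of it.
- kitchen_timer: Round kitchen timer, red and white, 63 mm wide, 44 mm high, loose, in front of the board. Origin: centre of its underside. To be left alone.
- mug_cream: Striped cream mug, 95 mm high, loose, left of the board. To be left alone.

How it is judged:
On the way:
1. the small knife is in the fingers, drawn wholly out of the block and off it (height (world z) of knife_tip above 0.125 m and contact force between small_knife and knife_block below 0.05 N and contact force between the fingers and small_knife above 0.5 N), for 0.1 s.
At the end, for the whole second after the job is handed in: Knife held, still, touching nothing else; blade level within 12 degrees, edge down within 16, square to the lemon's length within 17; mid-blade edge within 22 mm of the lemon's centre from above and 4 to 50 mm over its top; lemon, long knives (12 mm), timer, mug (15 mm) where they were (contact force between the fingers and small_knife above 0.5 N and contact force between small_knife and lemon below 0.05 N and contact force between small_knife and board below 0.05 N and contact force between small_knife and knife_block below 0.05 N and angle between small_knife's own x axis and vertical between 1.36 and 1.78 rad and angle between small_knife's own z axis and vertical below 0.28 rad and angle between the x axis of small_knife and the y axis of lemon, either way round below 0.3 rad and horizontal distance between blade_edge and lemon below 0.022 m and height (world z) of blade_edge between 0.082 and 0.128 m and linear speed of small_knife below 0.03 m/s and distance of each of lemon, long_knife_a, long_knife_b from where it was at the start of the episode below 0.012 m and distance of each of kitchen_timer, mug_cream from where it was at the start of the episode below 0.015 m); the arm keeps its last pose, push and grip.
It fails at once if the small knife is pressed against the block with more than 15 N (contact force between small_knife and knife_block above 15 N).
It fails at once if the lemon is touched by the knife, the fingers or the arm (contact force between any of small_knife, the fingers, the arm and lemon above 0.5 N).
It fails at once if the two long knives are pulled or knocked out of place (distance of any of long_knife_a, long_knife_b from where it was at the start of the episode above 0.012 m).
It fails at once if the lemon is rolled or pushed (distance of lemon from where it was at the start of the episode above 0.012 m).
It fails at once if the timer or the mug is pushed away (distance of any of kitchen_timer, mug_cream from where it was at the start of the episode above 0.015 m).
It also fails if it takes over 51 s, if anything falls off the work surface, if the arm or the gripper's body presses on something with over 40 N, if the wrist force passes 120 N, or if a joint passes its speed limit or range.

ROBOT

A 6-joint arm with a two-finger parallel gripper is mounted at the origin on a cart in front of the work surface, level with it; the furniture and walls round the work are solid. World frame = base frame: x ahead of the robot, y to its left, z up, the work surface at z = 0. Lengths are in m, angles in rad, forces in N, time in s.
With the tool pointing down it reaches from about 0.275 to 1 m from the base axis. Payload 8.4 kg.
Tool frame: the origin (TCP) lies midway between the tips of the shut fingers; the grasp point (between the pads) lies 19 mm behind it; z points along the fingers, y is the line along which they close (so a half turn about z gives the same grasp; the last joint's range is limited). The gripper opens to 85 mm and grips with 20 to 120 N. Pads are 22 mm wide; open, the fingers measure 114 mm over their backs; the gripper's body (76 mm by 85 mm) begins 54 mm behind the grasp point. The pads swing forward as they close: fully open they stand 13 mm farther back than shut.
Start: joints at [1.162, 0.353, 1.633, -0, 1.155, -0.002], TCP at [0.247, 0.574, 0.231] pointing down, gripper open.
Joint ranges: [-2.63, 2.63], [-0.92, 2.1], [0.06, 2.66], [-1.3, 4.44], [0, 2.69], [-3.02, 3.02]. Speed limits (rad/s): [2.22, 2.22, 2.79, 3.14, 3.14, 3.14].

INTERFACE

Orientations are given as a unit quaternion [x, y, z, w].
In Python, from workcell import bot, claw, kinematics, optics, ticket, spotter gives the robot as it stands. Calls block until the motion is done:
- bot.reach(position, orientation): joint-space move of the TCP to a pose.
- bot.servo_line(position, ori=None, velocity=0.15): straight line of the TCP; ori=None keeps the orientation; velocity is the mean speed in m/s.
- bot.goto_joints(angles): joint-space move.
- claw.move_gripper(opening, strength=None): finger opening in m; strength is the grip in N (None keeps the last); returns when the fingers have stopped.
- bot.dwell(seconds).
- kinematics.solve_ik(position, orientation): joint angles nearest the present ones, or None.
- optics.read_camera(name): name is "scene" or "top" or "wrist"; returns a dict with "frame" (420x560x3 uint8, red, green, blue), "intrinsics" (3x3 intrinsics, pixels), "dist" ([k1, k2, p1, p2, k3] as OpenCV has them; the pictures are not rectified), "view" (4x4, takes a point from world to camera coordinates). Camera axes: x right, y down, z forward; pixel columns grow to the right and rows downward; lengths in m; the calibration is good to about 2 mm. A picture is of the moment at which its call begins. There is no depth.
A pose or a line that the arm cannot do raises bot.IKError and nothing moves.
- ticket.hand_in(): hands the job in; it is judged then, once.
Trained networks look in a picture, given as the dict that the camera call returned (one of the last four; its "shot" number tells which), for a name from the list of things; names that differ only in an ending like _2 or _b are one class to them, and where a whole thing is asked for, a point or a joint stands for the part that bears it (a point fixed in the world has none). Each returns a list of dicts, best first, with "score" (0 to 1); they miss things now and then, are a little off and sometimes report something else, mostly with a low value. They report only what shows in the picture. A call takes as long as a camera call.
- spotter.silhouettes(picture, thing): "mask" (420x560 bool, what is visible of it) and "uv" ([column, row] in pixels, amid what is visible of it).
Readings, each from a call of its own:
- bot.read_time_s(): time.
- bot.read_joint_pos(): joint angles.
- bot.read_joint_vel(): joint speeds.
- bot.read_joint_efforts(): joint torques, N m.
- bot.read_position(): TCP position.
- bot.read_orientation(): TCP orientation.
- bot.read_wrist_force(): force on the tool from outside, world axes, zero at the start.
- bot.read_ft_torque(): the same for the moment, N m.
- bot.read_gripper_width(): finger opening in m.
- bot.read_grip_force(): force on a finger pad.
Only numpy, scipy, OpenCV 4.12 (cv2) and the standard library are available. Lean on these libraries where they do the work, as an engineer would, in place of code of your own. Each camera call takes 0.05 s, during which the arm holds its last target. There are 200 camera calls.

## Working session

There is one attempt and no reset: what is moved stays moved. The work goes in short steps, each a Python script; the robot and the scene stay as the last script left them, time stands still between calls to the robot, and variables do not carry over. Pictures are saved under pics/ and viewed, at most 10 in all, crops included, and the job is handed in when it is done.

```bash
mkdir -p pics; cat > h.py <<'E'
import numpy as np, cv2, pickle
from workcell import bot, claw, kinematics, optics, ticket, spotter
def proj(p,P):
    V=np.array(p["view"]); return cv2.projectPoints(np.atleast_2d(P).astype(float),cv2.Rodrigues(V[:3,:3])[0],V[:3,3],np.array(p["intrinsics"]),np.array(p["dist"]))[0][:,0]
def ray(p,uv):
    V=np.array(p["view"]);n=cv2.undistortPoints(np.array([[uv]],float),np.array(p["intrinsics"]),np.array(p["dist"]))[0,0]
    return -V[:3,:3].T@V[:3,3], V[:3,:3].T@np.array([n[0],n[1],1])
def onz(p,uv,z):
    o,d=ray(p,uv); return o+d*(z-o[2])/d[2]
E
python3 - <<'E'
from h import *
D={}
for c in ["scene","top"]:
    p=optics.read_camera(c); D[c]=(p,{})
    cv2.imwrite(f"pics/{c}0.png",p["frame"][...,::-1])
    o,_=ray(p,(280,210)); print(c,o)
    for t in ["knife_block","small_knife","long_knife_a","lemon","board","kitchen_timer","mug_cream"]:
        r=spotter.silhouettes(p,t); D[c][1][t]=r
        print(t,[(round(q["score"],2),np.round(q["uv"]),int(q["mask"].sum())) for q in r[:4]])
pickle.dump(D,open("d0.pkl","wb"))
E
```

```text
scene [-0.51065368  0.87803664  1.15866878]
knife_block [(0.83, array([362., 190.]), 940)]
small_knife []
long_knife_a [(0.62, array([372., 180.]), 49), (0.55, array([356., 176.]), 54)]
lemon [(0.63, array([230., 220.]), 187)]
board [(0.6, array([238., 249.]), 4790)]
kitchen_timer [(0.57, array([311., 257.]), 312)]
mug_cream [(0.81, array([202., 304.]), 549)]
top [0.45274633 0.02691241 1.4292175 ]
knife_block [(0.63, array([418., 232.]), 2435), (0.34, array([402., 253.]), 268)]
small_knife [(0.63, array([412., 266.]), 197)]
long_knife_a [(0.58, array([401., 252.]), 218), (0.5, array([388., 236.]), 191)]
lemon [(0.65, array([234., 177.]), 367)]
board []
kitchen_timer [(0.91, array([275., 264.]), 320)]
mug_cream [(0.86, array([134., 252.]), 1027), (0.43, array([227., 203.]), 8560)]
```

```bash
python3 - <<'E'
import cv2
a=cv2.imread("pics/top0.png"); b=cv2.imread("pics/scene0.png")
cv2.imwrite("pics/topc.png",cv2.resize(a[130:320,110:470],None,fx=2.2,fy=2.2,interpolation=cv2.INTER_CUBIC))
cv2.imwrite("pics/scenec.png",cv2.resize(b[130:330,160:420],None,fx=3,fy=3,interpolation=cv2.INTER_CUBIC))
E
```

```text
(no output)
```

View pics/topc.png

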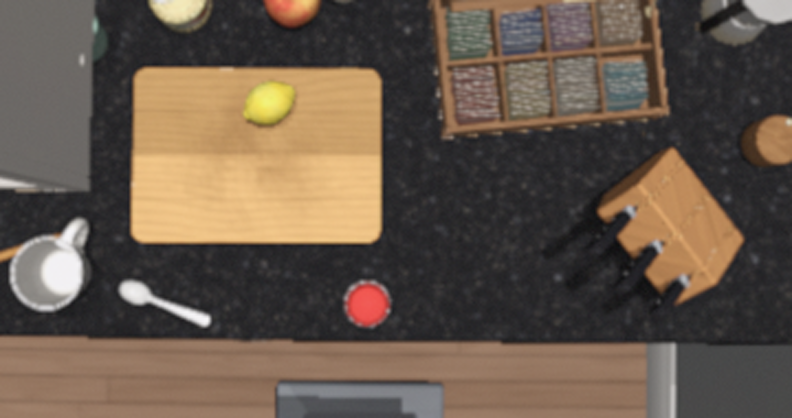

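View pics/scenec.png

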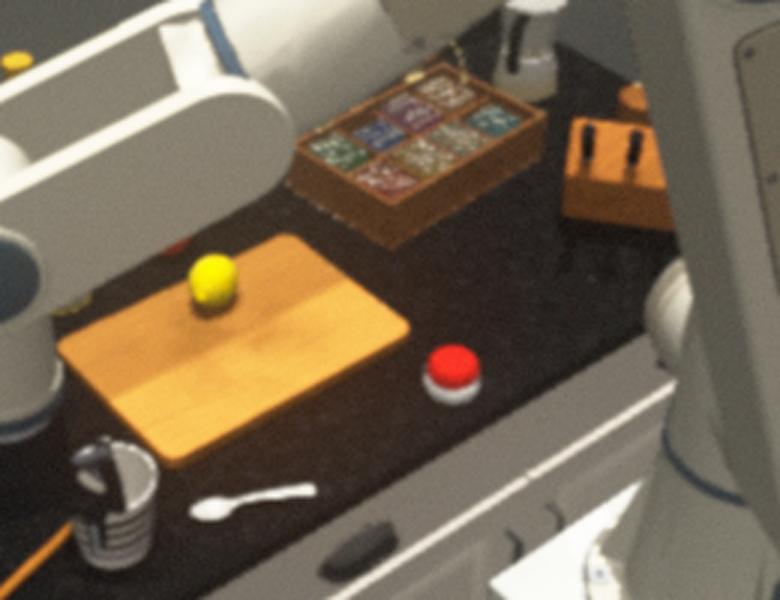

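The top view shows the block at full-image (418,232), with handles pointing down-left. The short handle is the rightmost one, at (412,266). The lemon is at (234,177), tilted slightly. I'll fit rough poses from this view and then refine them with the wrist camera.

```bash
cat >> h.py <<'E'
from scipy.optimize import minimize
PR=np.array([(-74,0),(74,0),(74,146),(-24,146),(-74,96)])/1000
BL=np.array([(x,s*.08,z) for x,z in PR for s in(-1,1)])
def place(L,q):
    c,s=np.cos(q[2]),np.sin(q[2]); L=np.atleast_2d(L)
    return np.c_[q[0]+c*L[:,0]-s*L[:,1],q[1]+s*L[:,0]+c*L[:,1],L[:,2]+(q[3] if len(q)>3 else 0)]
def hullmask(p,W,S=4):
    m=np.zeros((420*S,560*S),np.uint8); uv=proj(p,W)
    h=cv2.convexHull(((uv+.5)*S-.5).astype(np.float32)); cv2.fillConvexPoly(m,np.round(h*16).astype(np.int32),1,shift=4)
    return cv2.resize(m.astype(np.float32),(560,420),interpolation=cv2.INTER_AREA)
_t,_f=np.meshgrid(np.linspace(0,np.pi,13),np.linspace(0,2*np.pi,24))
LE=np.c_[(.039*np.cos(_t)).ravel(),(.0275*np.sin(_t)*np.cos(_f)).ravel(),(.028+.028*np.sin(_t)*np.sin(_f)).ravel()]
def knifepts(slot,Lh):  # handle axis points in block frame, from bolster to handle end
    a=np.array([-.7071,0,.7071]); m=np.array([-.051,slot*.056,.119])
    return np.array([m+a*t for t in np.linspace(0,Lh,5)])
def fit(obs,model,q0,ign=None):
    def cost(q):
        e=0
        for i,(p,m) in enumerate(obs):
            r=abs(hullmask(p,place(model,q))-m)
            if ign is not None: r=r*(1-ign[i])
            e+=r.sum()
        return e
    best=None
    for d in (0,.3,-.3):
        s0=np.array([q0]+[np.array(q0)+v for v in np.diag([.02,.02,.25])]); s0[:,2]+=d
        r=minimize(cost,q0,method="Nelder-Mead",options=dict(initial_simplex=s0,xatol=1e-4,fatol=.01))
        if best is None or r.fun<best.fun: best=r
    return best.x,best.fun
E
python3 - <<'E'
from h import *
D=pickle.load(open("d0.pkl","rb")); p,r=D["top"]
m=r["lemon"][0]["mask"].astype(np.float32); c=onz(p,r["lemon"][0]["uv"],.05)
f=lambda q:None
LEb=LE+[0,0,.022]
print("lemon",fit([(p,m)],LEb,[c[0],c[1],-.3]))
m=r["knife_block"][0]["mask"].astype(np.float32)
k=np.zeros((420,560),np.uint8)
for t in("small_knife","long_knife_a"):
    for x in r[t]: k|=x["mask"].astype(np.uint8)
ig=cv2.dilate(k,np.ones((5,5))).astype(np.float32)
c=onz(p,r["knife_block"][0]["uv"],.1)
q,e=fit([(p,m)],BL,[c[0],c[1],-.6],[ig]); print("block",q,e,m.sum())
for s in(-1,0,1): print(s,np.round(proj(p,place(knifepts(s,.1),q)[[0,2,4]])).tolist())
P=place(np.r_[knifepts(-1,.05)[-1:]],q); print(P)
for t in("small_knife","long_knife_a"):
    for x in r[t]: print(t,x["uv"],onz(p,x["uv"],.155))
V=np.zeros(1)
w=optics.read_camera("wrist"); R=np.array(w["view"]); print("wrist cam in world",-R[:3,:3].T@R[:3,3],R[2,:3],bot.read_position(),bot.read_orientation(),w["intrinsics"])
E
```

```text
lemon (array([ 0.65010341,  0.13824744, -1.02275672]), np.float64(29.875))
block [ 0.47403063 -0.37879733 -0.87985062] 580.4375 2435.0
-1 [[411.0, 264.0], [405.0, 273.0], [399.0, 282.0]]
0 [[399.0, 249.0], [392.0, 257.0], [386.0, 266.0]]
1 [[386.0, 233.0], [379.0, 241.0], [372.0, 249.0]]
[[ 0.37584345 -0.3479353   0.154355  ]]
small_knife [412.3, 266.1] [ 0.39401977 -0.36783949  0.155     ]
long_knife_a [400.7, 252.5] [ 0.4310229  -0.33551681  0.155     ]
long_knife_a [388.0, 235.9] [ 0.47621127 -0.30021798  0.155     ]
wrist cam in world [0.18260495 0.6015962  0.37326469] [ 0.25669904 -0.11121574 -0.96007118] [0.24730357 0.57400005 0.23129625] [ 2.01984708e-01  9.79388675e-01  1.02277961e-05 -3.22875451e-06] [[370.30787807   0.         279.00664261]
 [  0.         370.30787807 212.2447231 ]
 [  0.           0.           1.        ]]
```

```bash
cat >> h.py <<'E'
from scipy.spatial.transform import Rotation as Ro
def down(a): 
    c,s=np.cos(a),np.sin(a); return Ro.from_matrix(np.array([[c,s,0],[s,-c,0],[0,0,-1]])).as_quat()
E
python3 - <<'E'
from h import *
j=np.array(bot.read_joint_pos())
bot.reach([.18,.40,.33],bot.read_orientation())
def go(pos,angs):
    for a in angs:
        q=kinematics.solve_ik(pos,down(a))
        if q is not None: print("ik",a,np.round(q,2)); bot.goto_joints(q); return
    print("none")
go([.33,-.33,.36],[2.26,2.6,1.9])
print(bot.read_time_s())
D={}
w=optics.read_camera("wrist"); cv2.imwrite("pics/wb.png",w["frame"][...,::-1])
r={t:spotter.silhouettes(w,t) for t in["knife_block","small_knife","long_knife_a"]}
for t in r: print(t,[(round(q["score"],2),np.round(q["uv"]),int(q["mask"].sum())) for q in r[t][:4]])
D["b"]=(w,r)
t=optics.read_camera("top"); D["top"]=(t,{"lemon":spotter.silhouettes(t,"lemon")})
pickle.dump(D,open("d1.pkl","wb"))
E
```

```text
ik 2.26 [-0.79 -0.01  1.79 -0.    1.36 -1.48]
4.3333
knife_block []
small_knife [(0.59, array([298., 254.]), 905)]
long_knife_a [(0.75, array([359., 246.]), 1618), (0.6, array([419., 246.]), 1608)]
```

View pics/wb.png

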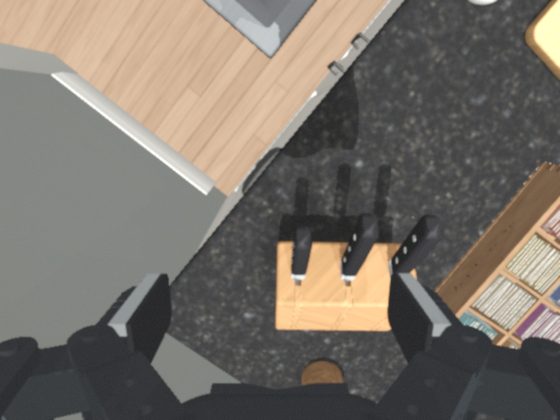

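The wrist view shows the block at columns 276–420 and rows 243–330. The small knife is in the left slot, with its handle at (300,255) and bolster at about (298,278). I'll fit the block to the wood colour and check the result against the knife masks.

```bash
python3 - <<'E'
from h import *
D=pickle.load(open("d1.pkl","rb")); w,r=D["b"]
hsv=cv2.cvtColor(w["frame"],cv2.COLOR_RGB2HSV)
m=((hsv[...,1]>90)&(hsv[...,2]>110)&(hsv[...,0]<25)).astype(np.float32)
k=np.zeros((420,560),np.uint8)
for t in("small_knife","long_knife_a"):
    for x in r[t]: k|=x["mask"].astype(np.uint8)
ig=cv2.dilate(k,np.ones((9,9))).astype(np.float32)
roi=np.zeros_like(ig); roi[222:345,262:386]=1; ig=np.maximum(ig,1-roi)
ig[340:,:]=1
q,e=fit([(w,m)],BL,[.474,-.379,-.88],[ig]); print("block",q,e,(m*(1-ig)).sum())
np.save("block.npy",q)
# knife handle as hull: box
def handle(slot,L):
    a=np.array([-.7071,0,.7071]);u=np.array([.7071,0,.7071]);o=np.array([-.051,slot*.056,.119])
    return np.array([o+a*t+u*v+np.array([0,s,0]) for t in(0,L) for v in(-.0125,.0125) for s in(-.0085,.0085)])
img=w["frame"][...,::-1].copy(); img=np.ascontiguousarray(img)
for s,L in((-1,.088),(0,.116),(1,.116)):
    H=hullmask(w,place(handle(s,L),q))>.5
    for t in("small_knife","long_knife_a"):
        for x in r[t]:
            if (x["mask"]&H).sum()>50:
                ys,xs=np.where(x["mask"]);yh,xh=np.where(H)
                print(s,t,"iou",(x["mask"]&H).sum()/(x["mask"]|H).sum(),"mask c",xs.mean(),ys.mean(),"model c",xh.mean(),yh.mean(), "rows",ys.min(),yh.min(),ys.max(),yh.max())
    c,_=cv2.findContours(H.astype(np.uint8),0,2); cv2.drawContours(img,c,-1,(0,0,255),1)
c,_=cv2.findContours((hullmask(w,place(BL,q))>.5).astype(np.uint8),0,2); cv2.drawContours(img,c,-1,(0,255,0),1)
cv2.imwrite("pics/fit.png",cv2.resize(img[200:350,240:450],None,fx=3.5,fy=3.5))
t,l=D["top"]; print("lemon",[ (x["score"],x["uv"]) for x in l["lemon"]])
if l["lemon"]: print(fit([(t,l["lemon"][0]["mask"].astype(np.float32))],LE+[0,0,.022],[.65,.138,-1]))
E
```

```text
block [ 0.45124606 -0.35471394 -0.90854924] 1303.8125 6839.0
0 long_knife_a iou 0.0271424981151043 mask c 358.4789864029666 245.94684796044498 model c 366.6561360874848 179.41069258809233 rows 212 136 283 226
lemon [(0.64, [232.5, 178.4])]
(array([ 0.64883482,  0.13912682, -0.9777677 ]), np.float64(36.9375))
```

View pics/fit.png

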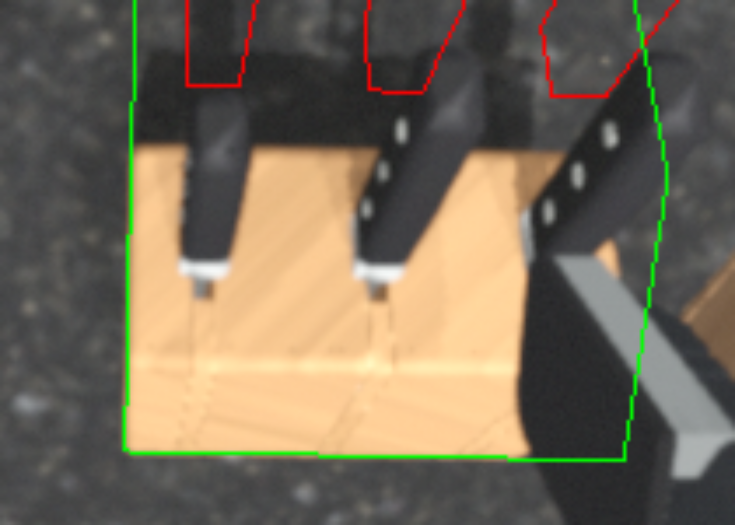

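The visible ridge and undercut front mean the block is a leaning slab, not the upright pentagon I modelled. I'll refit with that profile.

```bash
cat >> h.py <<'E'
PR=np.array([(-74,96),(-24,146),(74,48),(74,0),(24,0)])/1000
BL=np.array([(x,s*.08,z) for x,z in PR for s in(-1,1)])
def handle(slot,L):
    a=np.array([-.7071,0,.7071]);u=np.array([.7071,0,.7071]);o=np.array([-.051,slot*.056,.119])
    return np.array([o+a*t+u*v+np.array([0,s,0]) for t in(0,L) for v in(-.0125,.0125) for s in(-.0085,.0085)])
E
python3 - <<'E'
from h import *
D=pickle.load(open("d1.pkl","rb")); w,r=D["b"]
hsv=cv2.cvtColor(w["frame"],cv2.COLOR_RGB2HSV)
m=((hsv[...,1]>90)&(hsv[...,2]>110)&(hsv[...,0]<25)).astype(np.float32)
k=np.zeros((420,560),np.uint8)
for t in("small_knife","long_knife_a"):
    for x in r[t]: k|=x["mask"].astype(np.uint8)
ig=cv2.dilate(k,np.ones((9,9))).astype(np.float32)
roi=np.zeros_like(ig); roi[222:345,262:386]=1; ig=np.maximum(ig,1-roi)
q,e=fit([(w,m)],BL,[.46,-.37,-.88],[ig]); print("block",q,e,(m*(1-ig)).sum())
np.save("block.npy",q)
img=np.ascontiguousarray(w["frame"][...,::-1])
# independent fit by knives: handle masks
obs=[]
for s,L in((-1,.088),(0,.116),(1,.116)):
    H=hullmask(w,place(handle(s,L),q))>.5
    for t in("small_knife","long_knife_a"):
        for x in r[t]:
            if (x["mask"]&H).sum()>200:
                ys,xs=np.where(x["mask"]);yh,xh=np.where(H); obs.append((s,L,x["mask"].astype(np.float32)))
                print(s,t,"iou",(x["mask"]&H).sum()/(x["mask"]|H).sum(),"mask c",xs.mean(),ys.mean(),"model c",xh.mean(),yh.mean(), "rows",ys.min(),yh.min(),ys.max(),yh.max())
    c,_=cv2.findContours(H.astype(np.uint8),0,2); cv2.drawContours(img,c,-1,(0,0,255),1)
c=lambda Q:sum(abs(hullmask(w,place(handle(s,L),Q))-mm).sum() for s,L,mm in obs if s<1)
s0=np.array([q]+[q+v for v in np.diag([.008,.008,.1])])
o=minimize(c,q,method="Nelder-Mead",options=dict(initial_simplex=s0)); print("from handles",o.x,o.fun,c(q))
for Q in(q,o.x): print("mouth",place([-.051,-.056,.119],Q))
c,_=cv2.findContours((hullmask(w,place(BL,q))>.5).astype(np.uint8),0,2); cv2.drawContours(img,c,-1,(0,255,0),1)
cv2.imwrite("pics/fit2.png",cv2.resize(img[200:350,240:450],None,fx=3.5,fy=3.5))
E
```

```text
block [ 0.49109673 -0.40603491 -0.90663349] 460.125 6839.0
-1 small_knife iou 0.8075880758807588 mask c 300.5602209944751 252.56795580110497 model c 300.8129562043796 251.80565693430657 rows 226 225 284 280
0 long_knife_a iou 0.8402922755741128 mask c 358.4789864029666 245.94684796044498 model c 360.1619496855346 245.5356394129979 rows 212 212 283 281
1 long_knife_a iou 0.6886509635974304 mask c 416.3687810945274 245.11629353233832 model c 417.34132762312635 247.17601713062098 rows 215 213 273 282
from handles [ 0.49306637 -0.40465115 -0.87384537] 452.375 529.1875
mouth [[ 0.41556407 -0.40039423  0.119     ]]
mouth [[ 0.41738939 -0.40148963  0.119     ]]
```

View pics/fit2.png

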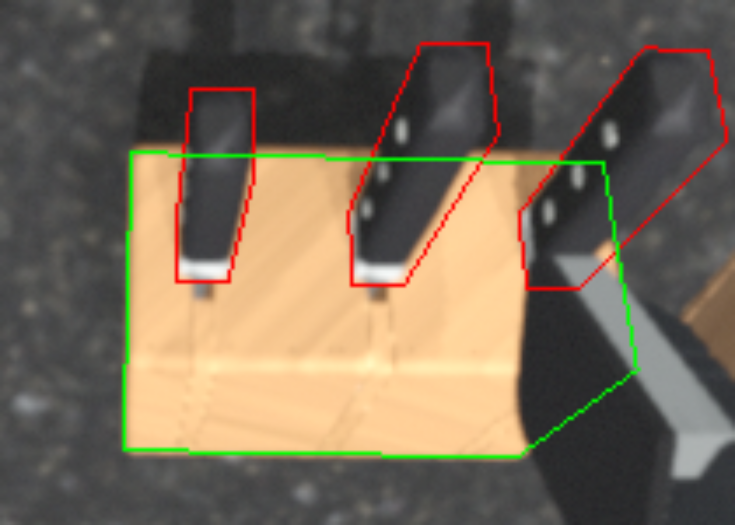

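The refit works. Mouth positions from the block outline and from the handles agree to 2 mm, and the small knife is in slot y = -56 mm. Next I'll check IK for the grasp, draw and final poses, then take a closer pre-grasp look.

```bash
cat >> h.py <<'E'
TILT=np.radians(30)
def knifeR(yaw,pitch=np.pi/4):  # knife axes in world, pitched down
    return (Ro.from_euler("z",yaw)*Ro.from_euler("y",pitch)).as_matrix()
TK=np.array([[-np.cos(TILT),0,np.sin(TILT)],[0,1,0],[-np.sin(TILT),0,-np.cos(TILT)]])  # tool axes in knife frame (cols x,y,z)
assert abs(np.linalg.det(TK)-1)<1e-9
def tool_for(Rk,hm,back=0):  # knife rot, handle_mid world -> TCP pos, quat
    R=Rk@TK; return hm+R[:,2]*(.019-back), Ro.from_matrix(R).as_quat()
def hmid(q): 
    return place([-.051-.05*.70711,-.056,.119+.05*.70711],q)[0]
E
python3 - <<'E'
from h import *
q=np.array([.4921,-.4053,-.895]); np.save("block.npy",q)
Rk=knifeR(q[2]); h=hmid(q); print("handle_mid",h)
for n,a in dict(pre=tool_for(Rk,h,.1),grasp=tool_for(Rk,h),out=tool_for(Rk,h-Rk[:,0]*.13)).items():
    print(n,np.round(a[0],3),np.round(kinematics.solve_ik(*a),2) if kinematics.solve_ik(*a) is not None else None)
L=np.array([.6488,.139]); 
for yl in(.57,.57+np.pi):
    Rf=knifeR(yl,0); hf=np.r_[L,.105]-Rf@[.1,0,-.012]; a=tool_for(Rf,hf); s=kinematics.solve_ik(*a); print("final",yl,hf,a[0],s)
claw.move_gripper(.042,20)
s=kinematics.solve_ik(*tool_for(Rk,h,.1))
if s is not None:
    bot.reach(*tool_for(Rk,h,.1)); print(bot.read_time_s(),bot.read_gripper_width())
    w=optics.read_camera("wrist"); cv2.imwrite("pics/pre.png",w["frame"][...,::-1])
    r={t:spotter.silhouettes(w,t) for t in["knife_block","small_knife","long_knife_a"]}
    for t in r: print(t,[(round(x["score"],2),np.round(x["uv"]),int(x["mask"].sum())) for x in r[t][:4]])
    pickle.dump((w,r),open("d2.pkl","wb"))
    img=np.ascontiguousarray(w["frame"][...,::-1])
    for s,L in((-1,.088),(0,.116),(1,.116)):
        c,_=cv2.findContours((hullmask(w,place(handle(s,L),q))>.5).astype(np.uint8),0,2); cv2.drawContours(img,c,-1,(0,0,255),1)
    P=proj(w,place([(x,y,z) for x,z in PR[:3] for y in(-.08,.08)],q)).reshape(3,2,2)
    for l in P: cv2.line(img,*[tuple(int(v) for v in a) for a in l],(0,255,0),1)
    cv2.imwrite("pics/pre.png",img)
E
```

```text
handle_mid [ 0.3943913  -0.37295371  0.1543555 ]
pre [ 0.408 -0.389  0.233] [-0.78  0.4   1.58  0.03  1.42 -1.47]
grasp [ 0.391 -0.369  0.136] [-0.78  0.47  1.72  0.03  1.21 -1.47]
out [ 0.334 -0.297  0.228] [-0.76  0.23  1.84  0.04  1.33 -1.45]
final 0.57 [0.5646099 0.0850368 0.117    ] [0.57260796 0.0901633  0.10054552] None
final 3.711592653589793 [0.7329901 0.1929632 0.117    ] [0.72499204 0.1878367  0.10054552] [ 0.31029438  0.96482822  0.94650503 -0.13058056  1.73780843  1.32279689]
5.8333 0.042059720512700606
knife_block [(0.95, array([317., 301.]), 18344)]
small_knife [(0.7, array([281., 218.]), 3110)]
long_knife_a [(0.69, array([463., 195.]), 6706), (0.65, array([315., 300.]), 18192)]
```

View pics/pre.png

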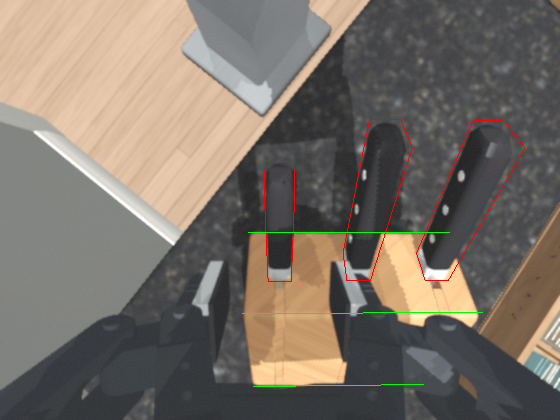

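The overlays match: the small handle lies at col 280, rows 160–280, and the gripper centre is at about 280–284. The final pose didn't solve from here, so I'll check tilts and flips.

```bash
python3 - <<'E'
from h import *
import h
q=np.load("block.npy"); Rk=knifeR(q[2]); hm=hmid(q); L=np.array([.6488,.139])
def TKf(t,f):
    T=np.array([[-np.cos(t),0,np.sin(t)],[0,1,0],[-np.sin(t),0,-np.cos(t)]]); return T@np.diag([f,f,1])
for f in(1,-1):
  for t in(0,10,15,20,30,45):
    h.TK=TKf(np.radians(t),f); o=[]
    for nm,R,p in [("g",Rk,hm),("o",Rk,hm-Rk[:,0]*.13)]+[(f"f{y}",knifeR(y,0),np.r_[L,.105]-knifeR(y,0)@[.1,0,-.012]) for y in(.45,.57,.7,.57-np.pi)]:
        s=kinematics.solve_ik(*tool_for(R,p)); o.append((nm, None if s is None else np.round(s,1).tolist()))
    print(f,t,o)
E
```

```text
1 0 [('g', [-0.8, 0.8, 1.4, 0.1, 1.8, -1.5]), ('o', [-0.8, 0.5, 1.6, 0.1, 1.8, -1.5]), ('f0.45', [0.2, 0.4, 1.9, -0.0, 0.8, -1.9]), ('f0.57', [0.1, 0.4, 1.9, -0.0, 0.9, -2.0]), ('f0.7', [0.1, 0.4, 1.8, -0.0, 0.9, -2.1]), ('f-2.5715926535897933', [0.3, 0.7, 1.4, -0.0, 1.1, 1.3])]
1 10 [('g', [-0.8, 0.7, 1.5, 0.1, 1.6, -1.5]), ('o', [-0.8, 0.4, 1.7, 0.1, 1.7, -1.5]), ('f0.45', [0.1, 0.4, 2.0, 0.1, 0.6, -2.0]), ('f0.57', [0.1, 0.4, 2.0, 0.1, 0.6, -2.1]), ('f0.7', [0.1, 0.4, 1.9, 0.2, 0.7, -2.3]), ('f-2.5715926535897933', [0.3, 0.8, 1.3, -0.1, 1.3, 1.3])]
1 15 [('g', [-0.8, 0.6, 1.6, 0.1, 1.5, -1.5]), ('o', [-0.8, 0.4, 1.7, 0.1, 1.6, -1.5]), ('f0.45', [0.1, 0.3, 2.0, 0.2, 0.5, -2.0]), ('f0.57', [0.1, 0.4, 2.0, 0.2, 0.5, -2.3]), ('f0.7', [0.0, 0.4, 2.0, 0.3, 0.6, -2.5]), ('f-2.5715926535897933', [0.3, 0.8, 1.2, -0.1, 1.4, 1.3])]
1 20 [('g', [-0.8, 0.6, 1.6, 0.0, 1.4, -1.5]), ('o', [-0.8, 0.3, 1.7, 0.1, 1.5, -1.5]), ('f0.45', [0.1, 0.3, 2.1, 0.3, 0.4, -2.2]), ('f0.57', [0.1, 0.3, 2.1, 0.4, 0.5, -2.4]), ('f0.7', [0.0, 0.4, 2.0, 0.5, 0.5, -2.6]), ('f-2.5715926535897933', [0.3, 0.9, 1.1, -0.1
[... 1478 characters left out ...]
.57', [0.1, 0.3, 2.1, 0.4, 0.5, 0.7]), ('f0.7', [0.0, 0.4, 2.0, 0.5, 0.5, 0.5]), ('f-2.5715926535897933', [0.3, 0.9, 1.1, -0.1, 1.5, -1.8])]
-1 30 [('g', [-0.8, 0.5, 1.7, 0.0, 1.2, 1.7]), ('o', [-0.8, 0.2, 1.8, 0.0, 1.3, 1.7]), ('f0.45', [0.1, 0.3, 2.2, 1.0, 0.2, 0.2]), ('f0.57', [-0.0, 0.3, 2.2, 1.0, 0.3, 0.1]), ('f0.7', [-0.1, 0.4, 2.1, 1.0, 0.4, -0.1]), ('f-2.5715926535897933', [0.3, 1.0, 0.9, -0.1, 1.7, -1.8])]
-1 45 [('g', [-0.8, 0.3, 1.9, -0.0, 0.9, 1.7]), ('o', [-0.7, 0.1, 2.0, 0.0, 1.1, 1.7]), ('f0.45', [-0.0, 0.4, 2.4, 2.3, 0.4, -1.1]), ('f0.57', [-0.1, 0.4, 2.3, 2.0, 0.5, -1.0]), ('f0.7', [-0.2, 0.4, 2.3, 1.7, 0.6, -0.9]), ('f-2.5715926535897933', [0.3, 1.1, 0.7, -0.2, 2.1, -1.8])]
```

```bash
sed -i 's/TILT=np.radians(30)/TILT=np.radians(15)/' h.py; python3 - <<'E'
from h import *
q=np.load("block.npy"); Rk=knifeR(q[2]); h=hmid(q)
bot.reach(*tool_for(Rk,h,.1)); p,o=tool_for(Rk,h)
f0=np.array(bot.read_wrist_force())
bot.servo_line(p,o,velocity=.06)
print("in",bot.read_time_s(),Rk.T@(np.array(bot.read_wrist_force())-f0),np.linalg.norm(np.array(bot.read_position())-p))
f0=np.array(bot.read_wrist_force())
for w in(.03,.024,.021,.019,.018,.0172):
    claw.move_gripper(w,20)
    f=Rk.T@(np.array(bot.read_wrist_force())-f0)
    print(w,round(bot.read_gripper_width(),4),np.round(f,2),round(bot.read_grip_force(),2))
    if abs(f[1])>3 or bot.read_grip_force()>3: break
print(bot.read_time_s())
w=optics.read_camera("wrist"); cv2.imwrite("pics/grasp.png",w["frame"][...,::-1])
E
```

```text
in 8.225 [-0.36659628 -0.4266665   0.57403997] 0.00032171753712244294
0.03 0.03 [ 1.42  0.28 -0.06] 0.0
0.024 0.0243 [-0.04  0.53 -0.03] 0.0
0.021 0.0211 [0.73 0.2  0.19] 0.0
0.019 0.019 [ 0.73 -0.48  0.36] 0.0
0.018 0.0181 [ 0.36  0.47 -0.68] 0.0
0.0172 0.0173 [ 0.35  1.33 -0.87] 0.14
9.6
```

View pics/grasp.png

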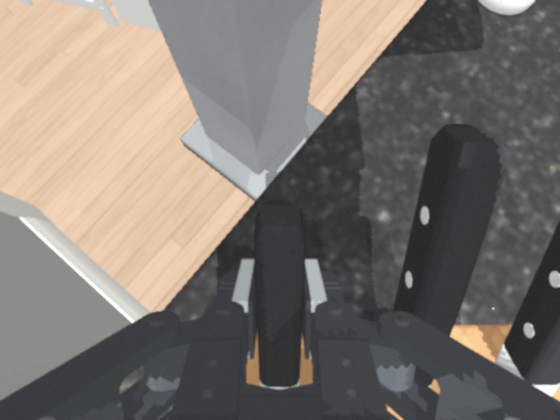

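The handle is centred between the pads (col 279, rows 205–385) and forces are low. Now I'll grip and draw in steps, watching the force.

```bash
python3 - <<'E'
from h import *
q=np.load("block.npy"); Rk=knifeR(q[2]); h=hmid(q); p,o=tool_for(Rk,h)
f0=np.array(bot.read_wrist_force())
F=lambda:np.round(Rk.T@(np.array(bot.read_wrist_force())-f0),2)
claw.move_gripper(0.0,30); print(bot.read_gripper_width(),bot.read_grip_force(),F())
if abs(F()[1])>8: raise SystemExit("lateral")
claw.move_gripper(0.0,60); print(bot.read_gripper_width(),bot.read_grip_force(),F())
for d,l in((.004,.0015),(.012,.003),(.03,.003),(.06,.003),(.09,.003),(.125,.003),(.15,.003)):
    bot.servo_line(p-Rk[:,0]*d+Rk[:,2]*l,o,velocity=.03)
    f=F(); print(d,f,round(bot.read_grip_force(),1),round(bot.read_gripper_width(),4))
    if np.linalg.norm(f)>9: print("STOP"); break
print(bot.read_time_s())
E
```

```text
0.01597327644360427 32.48530587181449 [-0.6   0.38 -0.29]
0.015399119018081261 63.187535307370126 [-1.17 -0.5   0.  ]
0.004 [ 1.28  0.18 -0.65] 63.1 0.0161
0.012 [ 0.63  0.28 -1.71] 63.1 0.0161
0.03 [ 1.28 -0.43 -0.59] 63.1 0.0158
0.06 [ 0.44 -1.54 -1.44] 63.1 0.0157
0.09 [ 1.48 -0.32 -1.11] 63.1 0.0157
0.125 [ 0.75 -1.26 -1.98] 63.1 0.0159
0.15 [ 1.19 -0.74 -0.73] 63.1 0.0155
16.15
```

```bash
python3 - <<'E'
from h import *
q=np.load("block.npy")
p=np.array(bot.read_position()); bot.servo_line(p+[0,0,.06],velocity=.1)
R=knifeR(.3,.4); bot.reach(*tool_for(R,np.array([.42,-.05,.30])))
print(bot.read_time_s(),bot.read_grip_force())
D={}
for c in("wrist","top"):
    w=optics.read_camera(c); r={t:spotter.silhouettes(w,t) for t in("lemon","small_knife")}; D[c]=(w,r)
    for t in r: print(c,t,[(round(x["score"],2),np.round(x["uv"]),int(x["mask"].sum())) for x in r[t][:3]])
    if r["lemon"]: print(fit([(w,r["lemon"][0]["mask"].astype(np.float32))],LE+[0,0,.022],[.65,.139,-1]))
cv2.imwrite("pics/l.png",D["wrist"][0]["frame"][...,::-1]); pickle.dump(D,open("d3.pkl","wb"))
E
```

```text
17.9167 62.94885874260217
wrist lemon []
wrist small_knife [(0.66, array([278., 286.]), 8286)]
top lemon [(0.66, array([233., 178.]), 349)]
top small_knife []
(array([ 0.64975418,  0.13926132, -1.0535549 ]), np.float64(38.9375))
```

View pics/l.png

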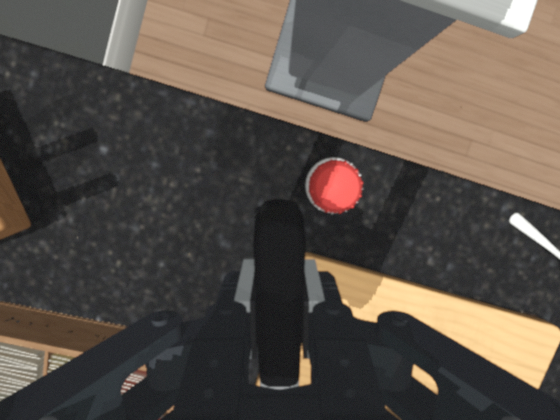

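The knife sits as gripped: handle centred at col 280, rows 200–385, same as before, so no slip. I'll refine the lemon jointly from all masks, then move in from above.

```bash
python3 - <<'E'
from h import *
D0=pickle.load(open("d0.pkl","rb"));D1=pickle.load(open("d1.pkl","rb"));D3=pickle.load(open("d3.pkl","rb"))
T=[D0["top"],D1["top"],D3["top"]]
m=sum(r["lemon"][0]["mask"].astype(np.float32) for _,r in T)/3
M=LE+[0,0,.022]
a,e=fit([(T[0][0],m)],M,[.65,.139,-1]); print("top",a,e)
s=D0["scene"]; b,e=fit([(T[0][0],m),(s[0],s[1]["lemon"][0]["mask"].astype(np.float32))],M,[.65,.139,-1]); print("joint",b,e)
ys,xs=np.where(m>.5); P=np.array([onz(T[0][0],(x,y),.05)[:2] for x,y in zip(xs,ys)]); w,v=np.linalg.eigh(np.cov(P.T)); print("pca",P.mean(0),np.arctan(v[1,1]/v[0,1]),2*np.sqrt(w))
yl=a[2]; Lc=a[:2]; y=yl+np.pi/2
R=knifeR(y,0); tgt=np.r_[Lc,.104]; hf=tgt-R@[.1,0,-.012]+R@[0,0,.004]
p,o=tool_for(R,hf); print("blade yaw",y,p)
bot.reach(p+[0,0,.10],o); print(bot.read_time_s(),bot.read_grip_force())
D={}
for c in("top","scene"):
    w=optics.read_camera(c); D[c]=w
    K=R@np.array([[50,0,-12],[105,0,7],[-88,0,0]]).T/1000; K=K.T+(tgt+[0,0,.1]-R@[.05,0,-.012])
    print(c,proj(w,K).round(),[(x["score"],x["uv"]) for x in spotter.silhouettes(w,"small_knife")[:2]])
i=D["top"]["frame"][100:260,150:350,::-1]; j=D["scene"]["frame"][130:290,150:350,::-1]
cv2.imwrite("pics/above.png",cv2.resize(np.hstack([i,j]),None,fx=2,fy=2,interpolation=cv2.INTER_CUBIC))
np.save("fin.npy",np.r_[p,o])
E
```

```text
top [ 0.64995753  0.1388081  -0.96369311] 31.0
joint [ 0.64992132  0.13892609 -0.92132593] 86.3125
pca [0.64981415 0.13895826] -1.0184620159178441 [0.02782705 0.03664057]
blade yaw 0.6071032211724163 [0.57186594 0.08456445 0.10164741]
19.075 62.958464277908206
top [[227. 168.]
 [215. 149.]
 [256. 211.]] []
scene [[229. 187.]
 [213. 180.]
 [268. 191.]] [(0.88, [239.2, 187.2])]
```

View pics/above.png

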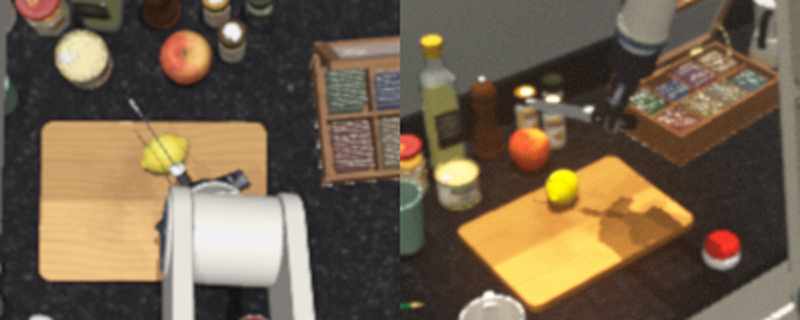

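The blade tip shows at top (216,150) and scene (213,181), against predictions of (215,149) and (213,180), so the knife pose is right. Descending.

```bash
python3 - <<'E'
from h import *
f=np.load("fin.npy"); bot.servo_line(f[:3],f[3:],velocity=.05); bot.dwell(.5)
w=optics.read_camera("scene"); b=optics.read_camera("top")
print(bot.read_time_s(),bot.read_grip_force(),np.array(bot.read_position())-f[:3],np.abs(bot.read_joint_vel()).max())
y=.6071; R=knifeR(y,0); K=(R@(np.array([[50,0,-12],[105,0,7],[0,0,12]]).T/1000)).T+(np.array([.64996,.13881,.104])-R@[.05,0,-.012])
print(proj(w,K).round(),proj(b,K).round())
i=b["frame"][130:230,180:305,::-1]; j=w["frame"][160:260,180:305,::-1]
cv2.imwrite("pics/fin.png",cv2.resize(np.hstack([i,j]),None,fx=3.2,fy=3.2,interpolation=cv2.INTER_CUBIC))
E
```

```text
22.025 62.960017528384924 [-2.58494948e-05  1.11865620e-05 -2.26027954e-05] 0.002113217583409271
[[230. 211.]
 [215. 204.]
 [243. 208.]] [[231. 173.]
 [219. 156.]
 [240. 187.]]
```

View pics/fin.png

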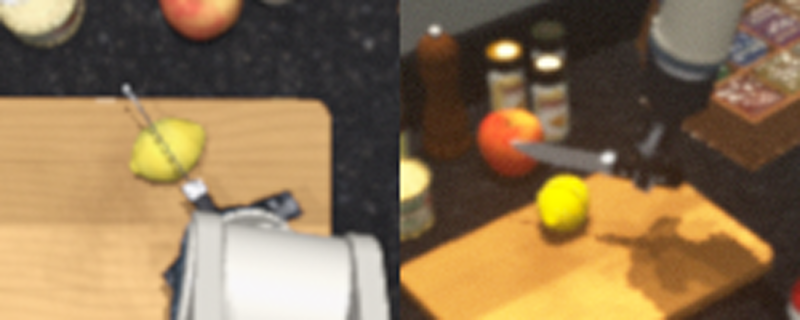

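The blade crosses the middle of the lemon squarely and sits clear above it. The tip is at top (219,157) and scene (216,205), as predicted. Handing in.

```bash
python3 -c "
from h import *
print(ticket.hand_in())"
```

```text
the job is handed in; nothing more can be done
None
```

I drew the small knife out of the block and handed the job in with it still gripped, blade level across the middle of the lemon and edge about 25 mm above the peel by my measurements; no verdict came back.

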